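Clip a fused glass strip into the edge-filing jig

TASK

Load the glass strip that lies on the filing jig, pressing and pushing with the fingertips only and picking nothing up: press the spring clip's red thumb plate down with one fingertip to raise the jaw, and keep it down while the other fingertip pushes the middle of the strip's near long edge so that the strip slides beneath the raised jaw, flat and square up to the stop fence. Then let the clip close on the strip and draw the fingers clear, leaving the other things on the bench where they are.

Things in the scene. Friction and masses are not known exactly. Their poses are not given: they have to be found in the camera images.
- filing_jig: Edge-filing jig fixed to the bench: plywood base, x -90 to 45 mm, 136 mm wide, 8 mm thick; aluminium bed on it, top 24 mm above the bench, x -85 to -5 mm, y -65 to 65 mm. Origin at bench height straight below the clip's hinge; +x = the way the strip is pushed (away from the robot, within 20 degrees), y along the fence, z up. Two hinge lugs at y = +-39 mm, no higher than the fence.
- finger_notch (a point): Inner end of the finger notch, at bed height: jig frame (-40, 0, 24) mm. The notch is cut in the bed from its near edge (x = -85) to here, 50 mm wide (y = -25 to 25), 16 mm deep, down to the base whose top is 8 mm above the bench. The strip bridges it. Axes as the jig's.
- stop_face (a point): Middle of the steel stop fence's face at bed height: jig frame (-5, 0, 24) mm. The fence runs across the whole bed (y = -65 to 65 mm) and stands 6 mm proud of it. Axes as the jig's.
- clip (a joint): Sprung hinge of the steel clip, rad; axis along the jig's y, 18 mm above the bench over the jig's origin. 0 = shut, 0.55 = thumb plate fully down and level. The jaw clears the strip above 0.30; closed on the strip it reads about 0.27. It springs shut when let go. Spring moment 0.11 N m shut, 0.18 N m fully down: a full press takes about 6 N at 30 mm from the hinge.
- clip_jaw (a point): The jaw's rolled edge: bead of 2 mm radius, 60 mm long, this point in its middle. Shut: at jig (-16.5, 0, 28) mm, so it hangs 2 mm above the bed, front at x = -18.5, and stops the strip. Fully pressed: 9 mm above the bed and drawn back to x = -9. A gooseneck plate joins it to the hinge; fully pressed, its back reaches x = 9 mm and it is 40 mm above the bench at its highest.
- thumb_plate (a point): Point on the top face of the clip's thumb plate (steel, red pad), on its middle line, 32 mm out from the hinge. The plate is 46 mm wide (jig y), 4 to 59 mm out from the hinge on its far side. Shut, it slopes up away from the robot at 0.55 rad; fully pressed it is level, its top 16 mm above the bench (8 mm below the bed). A sliding fingertip drags on it with some 5 N.
- strip: Pale fused glass strip with green and violet inlays lying across the jig's bed, 42 x 200 mm, 6 to 7 mm thick, about 0.11 kg. Origin: centre of its underside; x along its width, y its length. Starts 2 to 15 mm in front of the jaw, up to 0.06 rad out of square, 6 mm off centre. At the fence its origin is at jig x = -26, z = 24 mm. (Like strips at the back right do not belong to the job.)
- the_hand_pad: Bystander: orange hand pad 55 x 90 x 21 mm, origin at the centre of its underside.
- file: Bystander: diamond file with a wooden handle, 208 mm long, 22 mm thick, origin below its middle.
- water_bottle: Bystander: white dropper bottle with a blue collar, 52 mm across, 135 mm tall, origin at the centre of its foot.
- amber_offcut: Bystander: amber glass offcut 31 x 46 x 13 mm, origin at the centre of its underside.
- clear_offcut: Bystander: clear glass offcut 33 x 50 x 16 mm, origin at the centre of its underside.
- disc: Bystander: amber glass disc, 74 mm across, 8 mm thick, origin at the centre of its underside.

How it is judged:
By the outcome, as a careful person would: the job done as asked, in the order asked, and still so for the second after the job is handed in, with the robot touching nothing.
It also fails if it takes over 54 s, if anything falls off the work surface, if the arm or the gripper's body presses on something with over 40 N, if the wrist force passes 120 N, or if a joint passes its speed limit or range.

ROBOT

A 6-joint arm with a two-finger parallel gripper is mounted at the origin on a cart in front of the work surface, level with it; the furniture and walls round the work are solid. World frame = base frame: x ahead of the robot, y to its left, z up, the work surface at z = 0. Lengths are in m, angles in degrees, forces in N, time in s.
With the tool pointing down it reaches from about 0.35 to 0.875 m from the base axis. Payload 4.2 kg.
Tool frame: the origin (TCP) lies on the centre line of the jaws, within the pads' length; the fingertips stand 19 mm ahead of it and the grasp point (between the pads) is the TCP; z points along the fingers, y is the line along which they close (so a half turn about z gives the same grasp; the last joint's range is limited). The gripper opens to 87 mm and grips with 3 to 60 N. Pads are 19 mm wide; open, the fingers measure 117 mm over their backs; the gripper's body (75 mm by 190 mm) begins 51 mm behind the grasp point.
Start: joints at [87.181, 22.042, 0.453, 0, -68.411, -14.817], TCP at [0.189, 0.596, 0.242] pointing down, gripper open.
Joint ranges: [-179.83, 179.83], [-69.29, 118.12], [-61.27, 80.66], [-181.25, 117.63], [-171.15, -9.14], [-177.46, 177.46]. Speed limits (degrees/s): [159.86, 159.86, 180, 180, 180, 180].

INTERFACE

Orientations are given as a 3x3 rotation matrix whose columns are the frame's x, y, z axes.
In Python, from station import sense, capture, finish_job, search_frame, masks_of gives the robot as it stands.
- The arm moves only by the tool drive_tool, never from a script. Its argument "rows" is a list of rows, each a list of 7 numbers: the opening in per cent of the stroke, from 0 (shut) to 100 (fully open), then the shift along the world's x, y, z in mm, then the turn, a rotation vector about the world's x, y, z in rad. In form: [[fingers, dx, dy, dz, wx, wy, wz], ...]. A call has 1 to 5 rows; each row shifts and turns the commanded pose from where the row before left it; what a row does not reach is not made up. A row lasts 1/12 s, in which the tool goes at most 41.7 mm and 7.16 degrees, less where a joint would pass 70% of its speed; a pose out of reach is approached as far as the arm can. A call is refused whole if a number of a shift passes 41.7 or a number of a turn 0.125, either way. A call with a gripper value outside its range is refused whole. The fingers move at their own pace and stop on an object; the grip force is fixed at half the most. Time passes only in rows, so rows that do not move let the fingers close. It gives the time, the measured TCP pose, the force, the opening and the grip force at its end, in the units of the state.
- sense(): the state, without advancing time (a new reading comes with each control period).
- capture(name): name is "scene" or "top"; returns a dict with "frame" (420x560x3 uint8, red, green, blue), "z_map" (420x560 float32, m along the optical axis (not along the pixel's ray), 0 where there is no reading), "fx", "fy", "cx", "cy" (pixels), "R" (3x3) and "t" (3): a world point X has camera coordinates R X + t. Camera axes: x right, y down, z forward; pixel columns grow to the right and rows downward; lengths in m; the calibration is good to about 2 mm. A picture is of the moment at which its call begins.
- finish_job(): hands the job in; it is judged then, once.
Trained networks look in a picture, given as the dict that the camera call returned (one of the last four; its "shot" number tells which), for a name from the list of things; names that differ only in an ending like _2 or _b are one class to them, and where a whole thing is asked for, a point or a joint stands for the part that bears it (a point fixed in the world has none). Each returns a list of dicts, best first, with "p" (0 to 1); they miss things now and then, are a little off and sometimes report something else, mostly with a low value. They report only what shows in the picture. A call takes as long as a camera call.
- search_frame(label, picture): "xy" ([column, row] in pixels, amid what is visible of it).
- masks_of(label, picture): "region" (420x560 bool, what is visible of it) and "xy" ([column, row] in pixels, amid what is visible of it).
The state is a dict: "time_s": time; "joints": joint angles; "joint_velocities": joint speeds; "effort": joint torques, N m; "tcp_pos": TCP position; "ee_rot": TCP orientation; "wrist_force": force on the tool from outside, world axes, zero at the start; "moment": the same for the moment, N m; "gripper_width": opening from 0.0 (shut) to 1.0 (fully open); "gripper_force": force on a finger pad.
Only numpy, scipy, OpenCV 4.12 (cv2) and the standard library are available. Lean on these libraries where they do the work, as an engineer would, in place of code of your own. Each camera call takes 0.05 s, during which the arm holds its last target. There are 200 camera calls.

## Working session

There is one attempt and no reset: what is moved stays moved. The work goes in short steps, Python scripts to look and compute and a tool call to move; the robot and the scene stay as the last step left them, time stands still between calls to the robot, and variables do not carry over. Pictures are saved under pics/ and viewed, at most 10 in all, crops included, and the job is handed in when it is done.

Besides the shell and the picture viewer there is one more tool, called after "Emit:" as name(argument=value, ...), one argument or row to a line, values as JSON. drive_tool: Moves the arm, as the interface text tells. Its arguments: {"type":"object","properties":{"rows":{"type":"array"}},"required":["rows"]}

```bash
mkdir -p pics; ls; cat > h.py <<'E'
import numpy as np,cv2
from station import *
def world(p,u,v,z=None):
    """pixel arrays -> world; uses depth, or plane height z if given"""
    u=np.atleast_1d(u).astype(float);v=np.atleast_1d(v).astype(float)
    r=np.stack([(u-p['cx'])/p['fx'],(v-p['cy'])/p['fy'],np.ones_like(u)],1)
    R=np.array(p['R']);t=np.array(p['t'])
    if z is None:
        d=p['z_map'][v.round().astype(int),u.round().astype(int)]
        return (r*d[:,None]-t)@R
    o=-R.T@t; w=r@R
    return o+w*((z-o[2])/w[:,2])[:,None]
def save(p,n): cv2.imwrite('pics/'+n,p['frame'][:,:,::-1])
E
python3 - <<'E'
from h import *
for c in('scene','top'):
    p=capture(c); save(p,c+'1.png')
    print(c,'cam',-np.array(p['R']).T@p['t'])
    for l in('filing_jig','clip_jaw','thumb_plate','strip','finger_notch','stop_face','disc','water_bottle','file','the_hand_pad','amber_offcut','clear_offcut'):
        m=search_frame(l,p)
        print(l,[(np.round(a['xy']),round(a['p'],2),world(p,*a['xy']).round(3)[0]) for a in m[:2]])
s=sense();print(s)
E
```

```text
pics
scene cam [ 0.17705773 -0.67324293  0.76191319]
filing_jig [(array([282., 229.]), 0.6, array([ 0.519, -0.046,  0.029]))]
clip_jaw [(array([288., 216.]), 0.92, array([ 0.558, -0.008,  0.023]))]
thumb_plate [(array([289., 217.]), 0.57, array([ 0.555, -0.017,  0.027]))]
strip [(array([272., 232.]), 0.62, array([ 0.491, -0.046,  0.031])), (array([185., 174.]), 0.46, array([0.388, 0.281, 0.021]))]
finger_notch [(array([284., 225.]), 0.9, array([ 0.528, -0.039,  0.03 ]))]
stop_face [(array([279., 228.]), 0.68, array([ 0.513, -0.042,  0.029]))]
disc [(array([319., 325.]), 0.77, array([ 0.463, -0.3  ,  0.006]))]
water_bottle [(array([377., 264.]), 0.56, array([ 0.623, -0.27 ,  0.071]))]
file [(array([233., 189.]), 0.64, array([0.48 , 0.155, 0.021]))]
the_hand_pad [(array([182., 171.]), 0.94, array([0.386, 0.3  , 0.019])), (array([283., 226.]), 0.16, array([ 0.526, -0.036,  0.025]))]
amber_offcut [(array([336., 210.]), 0.61, array([ 0.681, -0.042,  0.016]))]
clear_offcut [(array([363., 306.]), 0.69, array([ 0.563, -0.312,  0.017]))]
top cam [-0.04491288 -0.20174097  1.10785654]
filing_ji
[... 1162 characters left out ...]
105574e+01, -1.48159286e+01]), 'joint_velocities': array([-0.02813699, -0.03372194, -0.04764409, -0.04613637,  0.03318664,
       -0.0044069 ]), 'effort': array([ 5.18477395e-05, -3.90467513e+01,  1.87622452e+01,  4.22457129e+00,
        1.54384057e-02, -1.11640566e-05]), 'tcp_pos': array([0.18930965, 0.59561224, 0.24153314]), 'ee_rot': array([[ 9.53006999e-01, -3.02948278e-01, -2.10810793e-05],
       [-3.02948278e-01, -9.53006999e-01, -2.05438632e-05],
       [-1.38666882e-05,  2.59649221e-05, -1.00000000e+00]]), 'wrist_force': array([-0.30658168, -0.68526355, -0.63057518]), 'moment': array([-0.04872265, -0.04570249, -0.04333022]), 'gripper_force': 0.0, 'gripper_width': 0.9940920944587425}
```

```bash
python3 - <<'E'
import cv2,numpy as np
a=cv2.imread('pics/top1.png')[165:265,230:370];b=cv2.imread('pics/scene1.png')[175:285,210:360]
cv2.imwrite('pics/topc.png',cv2.resize(a,None,fx=5.7,fy=5.7,interpolation=2))
cv2.imwrite('pics/scenec.png',cv2.resize(b,None,fx=5.3,fy=5.3,interpolation=2))
E
```

```text
(no output)
```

View pics/topc.png

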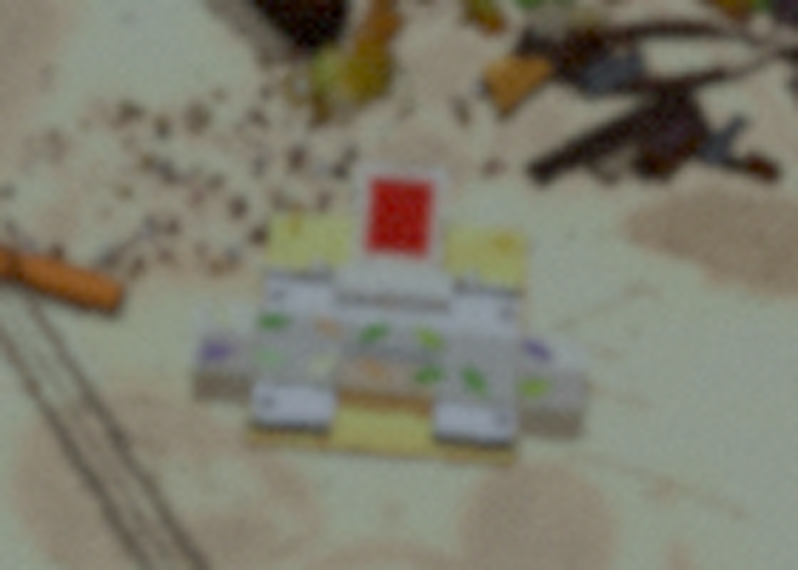

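View pics/scene1.png

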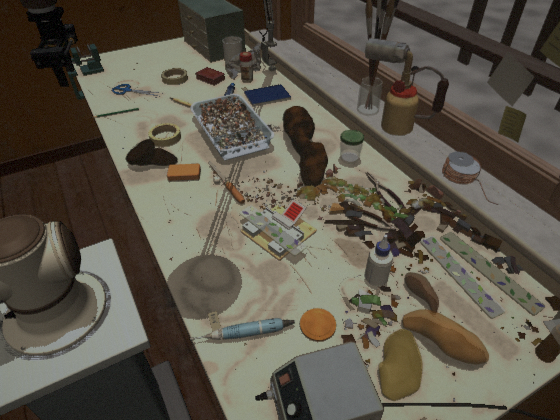

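```bash
python3 - <<'E'
from h import *
for c in('scene','top'):
    ps=[capture(c) for _ in range(6)]; p=ps[-1]
    f=np.mean([q['frame'] for q in ps],0).astype(np.float32)
    z=np.median([q['z_map'] for q in ps],0); p['z_map']=z
    # ortho images at planes, 2px/mm... 0.5mm px, centre (0.53,-0.03)
    X,Y=np.meshgrid(np.arange(0.66,0.40,-0.0005),np.arange(0.12,-0.18,-0.0005),indexing='ij')
    R=np.array(p['R']);t=np.array(p['t'])
    for h in(8,24,30):
        P=np.stack([X,Y,np.full_like(X,h/1000)],-1)@R.T+t
        u=(P[...,0]/P[...,2]*p['fx']+p['cx']).astype(np.float32);v=(P[...,1]/P[...,2]*p['fy']+p['cy']).astype(np.float32)
        o=cv2.remap(f,u,v,cv2.INTER_CUBIC).clip(0,255).astype(np.uint8)
        cv2.imwrite(f'pics/o_{c}{h}.png',o[:,:,::-1])
        hsv=cv2.cvtColor(o,cv2.COLOR_RGB2HSV)
        if h==8:
            m=((hsv[...,0]>20)&(hsv[...,0]<34)&(hsv[...,1]>85)&(hsv[...,2]>110)).astype(np.uint8)
            m=cv2.morphologyEx(m,cv2.MORPH_OPEN,np.ones((7,7)))
            n,l,s,_=cv2.connectedComponentsWithStats(m)
            print([(k[:4].tolist(),k[4]) for k in s[1:] if k[4]>300])
            cv2.imwrite(f'pics/m_{c}.png',m*255)
        if h==24:
            m=(((hsv[...,0]<8)|(hsv[...,0]>172))&(hsv[...,1]>150)&(hsv[...,2]>90)).astype(np.uint8)
            m=cv2.morphologyEx(m,cv2.MORPH_OPEN,np.ones((5,5)))
            r=cv2.minAreaRect(cv2.findNonZero(m));print('red',0.66-r[0][1]*.0005,0.12-r[0][0]*.0005,r[1],r[2])
    np.savez(f'{c}.npz',f=f,z=z,R=R,t=t,k=[p['fx'],p['fy'],p['cx'],p['cy']])
a=cv2.imread('pics/o_top8.png');b=cv2.imread('pics/o_scene8.png');m=np.hstack([a,b])
cv2.imwrite('pics/v2.png',cv2.resize(m,None,fx=.66,fy=.66))
print(m.shape)
E
```

```text
[([307, 129, 80, 47], np.int32(2107)), ([273, 375, 107, 45], np.int32(2538))]
red 0.5766067047119141 0.0005871505737304605 (117.71026611328125, 63.80179214477539) 56.768287658691406
[([317, 129, 65, 49], np.int32(1925)), ([142, 188, 22, 26], np.int32(445)), ([277, 355, 82, 29], np.int32(1125)), ([252, 371, 174, 60], np.int32(3421))]
red 0.5761146697998047 -0.008215621948242186 (77.39236450195312, 55.74549102783203) 73.3007583618164
(520, 1200, 3)
```

View pics/v2.png

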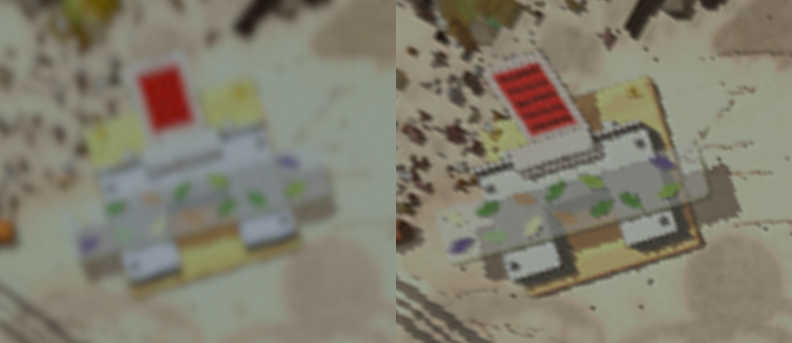

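```bash
cat > fit.py <<'E'
import numpy as np,cv2
from scipy.optimize import minimize
D={c:np.load(c+'.npz') for c in('scene','top')}
def proj(d,P):
    q=P@d['R'].T+d['t'];fx,fy,cx,cy=d['k'];return np.stack([q[:,0]/q[:,2]*fx+cx,q[:,1]/q[:,2]*fy+cy],1)
def T(p,J): 
    c,s=np.cos(p[2]),np.sin(p[2]);return np.stack([p[0]+c*J[:,0]-s*J[:,1],p[1]+s*J[:,0]+c*J[:,1],J[:,2]],1)
S=[((-90,-68,8),(-90,68,8)),((-90,-68,0),(-90,68,0)),((-90,-68,8),(-70,-68,8)),((0,-68,8),(45,-68,8)),((45,-68,8),(45,-25,8)),((45,25,8),(45,68,8)),((0,68,8),(45,68,8)),
((-85,-65,24),(-85,-25,24)),((-85,25,24),(-85,65,24)),((-5,-65,30),(-5,-32,30)),((-5,32,30),(-5,65,30)),((-85,-65,24),(-76,-65,24)),((-85,65,24),(-76,65,24)),((-85,-25,24),(-76,-25,24)),((-85,25,24),(-76,25,24))]
pts=[np.linspace(a,b,25)/1000 for a,b in S]
G={}
for c,d in D.items():
    g=cv2.GaussianBlur(cv2.cvtColor(d['f'].astype(np.float32),cv2.COLOR_RGB2LAB if 0 else cv2.COLOR_RGB2GRAY),(0,0),.8)
    G[c]=np.stack([cv2.Sobel(g,5,1,0),cv2.Sobel(g,5,0,1)],-1)
def score(p,cams=('scene','top')):
    s=0
    for c in cams:
        for J in pts:
            uv=proj(D[c],T(p,J));e=uv[-1]-uv[0];n=np.array([-e[1],e[0]])/np.hypot(*e)
            gg=cv2.remap(G[c],uv[:,:1].astype(np.float32),uv[:,1:].astype(np.float32),1)[:,0]
            s+=min(abs((gg@n).mean()),80)*np.hypot(*e)/20
    return -s
if __name__=='__main__':
    for cams in(('scene',),('top',),('scene','top')):
        best=min(((score((x,y,a),cams),x,y,a) for x in np.arange(.53,.58,.002) for y in np.arange(-.04,.0,.002) for a in np.radians(np.arange(11,22,1))))
        r=minimize(score,best[1:],(cams,),method='Nelder-Mead',options=dict(initial_simplex=np.array(best[1:])+np.array([[0,0,0],[.002,0,0],[0,.002,0],[0,0,.02]])))
        print(cams,r.x.round(4),np.degrees(r.x[2]),r.fun)
    np.save('jig.npy',r.x)
    out=[]
    for c,(r0,c0) in(('scene',(175,215)),('top',(165,235))):
        im=cv2.resize(D[c]['f'][r0:r0+105,c0:c0+135].astype(np.uint8)[:,:,::-1].copy(),None,fx=5.9,fy=5.6,interpolation=2) if 0 else cv2.resize(D[c]['f'][r0:r0+100,c0:c0+130].astype(np.uint8)[:,:,::-1].copy(),None,fx=3,fy=3,interpolation=2)
        for J in pts:
            uv=proj(D[c],T(r.x,J));a,b=[tuple(int(v) for v in ((uv[i]-(c0,r0)+.5)*3)) for i in(0,-1)]
            cv2.line(im,a,b,(255,0,255),1)
        out.append(im)
    cv2.imwrite('pics/fit.png',np.hstack(out))
E
python3 fit.py
```

```text
('scene',) [ 0.5384 -0.0185  0.2916] 16.707197039333188 -778.5788291038947
('top',) [ 0.5389 -0.0206  0.2953] 16.921131517207684 -507.3490847704939
('scene', 'top') [ 0.5384 -0.0187  0.2931] 16.792554543734305 -1276.543977242561
```

View pics/fit.png

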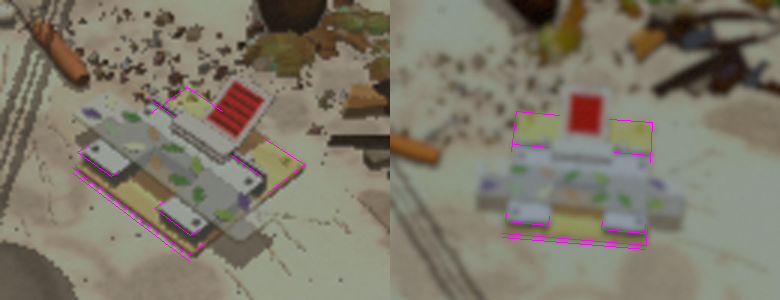

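```bash
cat > strip.py <<'E'
from fit import *
import fit
j=np.load('jig.npy')
def fitstrip(lo=-58,hi=-24,cams=('scene','top')):
    h=30.5
    S=[((-21,-100,h),(-21,-36,h)),((-21,36,h),(-21,100,h)),((21,-100,h),(21,100,h))][:]
    S=[((-21,-100,h),(-21,100,h)),((21,-100,h),(21,-34,h)),((21,34,h),(21,100,h)),((-21,-100,h),(21,-100,h)),((-21,100,h),(21,100,h))]
    fit.pts=[np.linspace(a,b,40)/1000 for a,b in S]
    def comp(q): 
        w=T(j,np.array([[q[0],q[1],0]]))[0];return (w[0],w[1],j[2]+q[2])
    f=lambda q:score(comp(q),cams)
    b=min((f((x/1e3,y/1e3,a)),x/1e3,y/1e3,a) for x in np.arange(lo,hi,1.) for y in np.arange(-8,9,2) for a in np.arange(-.08,.081,.02))
    r=minimize(f,b[1:],method='Nelder-Mead',options=dict(initial_simplex=np.array(b[1:])+np.array([[0,0,0],[.001,0,0],[0,.002,0],[0,0,.01]])))
    return r.x,r.fun
if __name__=='__main__':
    for cams in(('scene',),('top',),('scene','top')): print(cams,*fitstrip(cams=cams))
E
python3 strip.py
python3 - <<'E'
import numpy as np
j=np.load('jig.npy');print(j)
E
```

```text
('scene',) [-0.02719933  0.01299205  0.08271526] -348.9990386948626
('top',) [-0.05390264 -0.00489796  0.01407138] -226.1417369579537
('scene', 'top') [-0.05001972 -0.00625188 -0.03584045] -423.829958133037
[ 0.53840279 -0.01870397  0.29308537]
```

```bash
python3 - <<'E'
from h import *
from strip import fitstrip,T,proj,D
j=np.load('jig.npy');c,s=np.cos(j[2]),np.sin(j[2])
for cam in('scene','top'):
    p=capture(cam); d=D[cam]; p['z_map']=d['z']
    m=masks_of('strip',p)
    for a in m[:2]:
        v,u=np.nonzero(a['region'])
        w=world(p,u,v,.0305)[:,:2]; w=(w-j[:2])@np.array([[c,-s],[s,c]])
        r=cv2.minAreaRect((w*1000).astype(np.float32)); print(cam,round(a['p'],2),len(u),r)
    # depth: columns over jig y
    v,u=np.mgrid[170:280,215:365].reshape(2,-1);w=world(p,u,v)
    q=(w[:,:2]-j[:2])@np.array([[c,-s],[s,c]])*1000;z=w[:,2]*1000
    for y0,y1 in((-96,-72),(-60,-30),(-24,24),(30,60),(72,96)):
        k=(q[:,1]>y0)&(q[:,1]<y1)&(q[:,0]>-95)&(q[:,0]<-10)
        b=[(int(x),round(float(np.median(z[k&(abs(q[:,0]-x)<2.5)])),1)) for x in range(-85,-9,5) if (k&(abs(q[:,0]-x)<2.5)).any()]
        print(cam,y0,b)
E
```

```text
scene 0.79 1131 ((-45.54011535644531, -2.6835403442382812), (201.92420959472656, 46.88694763183594), 87.71336364746094)
scene -96 [(-85, 0.5), (-80, 0.3), (-75, -0.0), (-70, 0.5), (-65, 27.0), (-60, 29.4), (-55, 29.0), (-50, 30.0), (-45, 30.1), (-40, 30.1), (-35, 30.2), (-30, 30.3), (-25, 1.0), (-20, -0.3), (-15, 0.0), (-10, -0.0)]
scene -60 [(-85, 7.3), (-80, 20.0), (-75, 24.1), (-70, 24.5), (-65, 28.7), (-60, 30.5), (-55, 30.3), (-50, 30.2), (-45, 30.1), (-40, 30.2), (-35, 30.2), (-30, 30.3), (-25, 29.8), (-20, 24.4), (-15, 24.7), (-10, 24.1)]
scene -24 [(-85, 6.6), (-80, 8.5), (-75, 8.2), (-70, 8.5), (-65, 24.9), (-60, 29.6), (-55, 30.0), (-50, 30.6), (-45, 30.0), (-40, 30.2), (-35, 30.7), (-30, 30.6), (-25, 30.3), (-20, 24.4), (-15, 29.4), (-10, 33.5)]
scene 30 [(-85, 6.7), (-80, 20.0), (-75, 24.5), (-70, 24.3), (-65, 24.7), (-60, 30.0), (-55, 30.7), (-50, 30.4), (-45, 30.2), (-40, 30.2), (-35, 30.7), (-30, 31.0), (-25, 30.3), (-20, 27.4), (-15, 24.2), (-10, 24.2)]
scene 72 [(-85, 0.5), (-80, 0.1), (-75, 0.3), (-70, 0.6), (-65, 0.3), (-60, 28.2), (-55, 30.1), (-50, 30.3), (-45, 3
[... 610 characters left out ...]
, 30.7), (-35, 31.0), (-30, 30.3), (-25, 26.9), (-20, 24.6), (-15, 24.9), (-10, 23.9)]
top -24 [(-85, 8.8), (-80, 8.9), (-75, 8.9), (-70, 8.4), (-65, 27.7), (-60, 20.1), (-55, 31.1), (-50, 31.1), (-45, 30.7), (-40, 30.3), (-35, 31.3), (-30, 30.9), (-25, 31.0), (-20, 25.0), (-15, 31.2), (-10, 34.1)]
top 30 [(-85, 12.1), (-80, 24.8), (-75, 24.5), (-70, 24.8), (-65, 26.2), (-60, 30.8), (-55, 31.1), (-50, 31.3), (-45, 30.4), (-40, 30.4), (-35, 31.5), (-30, 30.8), (-25, 30.3), (-20, 25.2), (-15, 24.4), (-10, 25.2)]
top 72 [(-85, 1.1), (-80, 0.4), (-75, 1.1), (-70, 1.3), (-65, 0.9), (-60, 28.4), (-55, 29.4), (-50, 30.1), (-45, 30.1), (-40, 31.0), (-35, 30.6), (-30, 31.5), (-25, 30.9), (-20, 29.7)]
```

```bash
python3 - <<'E'
from fit import *
j=np.load('jig.npy');out=[]
# ortho in jig frame at z=30.5mm, 2.5px/mm... x up
X,Y=np.meshgrid(np.arange(10,-100,-.4),np.arange(115,-115,-.4),indexing='ij')
J=np.stack([X,Y,np.full_like(X,30.5)],-1).reshape(-1,3)/1000
for c in('scene','top'):
    uv=proj(D[c],T(j,J)).astype(np.float32).reshape(*X.shape,2)
    o=cv2.remap(D[c]['f'],uv[...,0],uv[...,1],cv2.INTER_CUBIC).clip(0,255).astype(np.uint8)[:,:,::-1].copy()
    for x in range(0,-100,-20): cv2.line(o,(0,int((10-x)/.4)),(12,int((10-x)/.4)),(255,0,255),1)
    out.append(cv2.convertScaleAbs(o,alpha=1.5,beta=-30))
m=np.vstack(out);print(m.shape);cv2.imwrite('pics/ortho.png',cv2.resize(m,(800,766*550//550))[:,:] if 0 else cv2.resize(m,(627,600)))
E
```

```text
(550, 575, 3)
```

View pics/ortho.png

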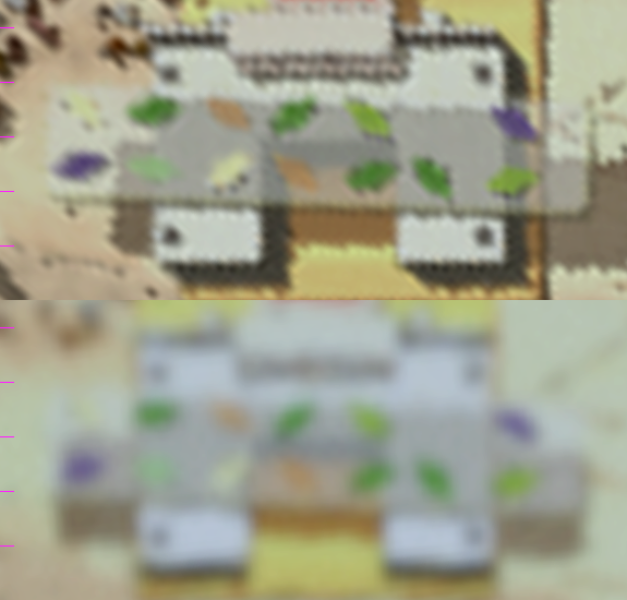

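Emit:
drive_tool(
  rows=[
    [100,16,-31,0,0,0,-0.05],
    [100,16,-31,0,0,0,-0.05],
    [100,16,-31,0,0,0,-0.05],
    [100,16,-31,0,0,0,-0.05],
    [100,16,-31,0,0,0,-0.05],
  ],
)

```text
time_s: 2.52
tcp_pos: [0.2698, 0.4391, 0.2416]
ee_rot: [[0.847, -0.531, 0.0], [-0.531, -0.847, 0.0], [0.0, -0.0, -1.0]]
wrist_force: [-0.4, 0.7, 1.4]
gripper_width: 0.998
gripper_force: 0.0
```

Emit:
drive_tool(
  rows=[
    [100,16,-31,0,0,0,-0.05],
    [100,16,-31,0,0,0,-0.05],
    [100,16,-31,0,0,0,-0.05],
    [100,16,-31,0,0,0,-0.05],
    [100,16,-31,0,0,0,-0.05],
  ],
)

```text
time_s: 2.93
tcp_pos: [0.3498, 0.284, 0.2419]
ee_rot: [[0.69, -0.724, 0.001], [-0.724, -0.69, 0.001], [-0.0, -0.001, -1.0]]
wrist_force: [0.4, -0.1, -0.2]
gripper_width: 1.002
gripper_force: 0.0
```

Emit:
drive_tool(
  rows=[
    [100,16,-31,0,0,0,-0.05],
    [100,16,-31,0,0,0,-0.05],
    [100,16,-31,0,0,0,-0.05],
    [100,16,-31,0,0,0,-0.05],
    [100,16,-31,0,0,0,-0.05],
  ],
)

```text
time_s: 3.35
tcp_pos: [0.4298, 0.129, 0.242]
ee_rot: [[0.489, -0.872, 0.001], [-0.872, -0.489, 0.001], [-0.0, -0.001, -1.0]]
wrist_force: [-0.6, 0.2, 0.6]
gripper_width: 0.995
gripper_force: 0.0
```

Emit:
drive_tool(
  rows=[
    [100,16,-31,0,0,0,-0.05],
    [100,16,-31,0,0,0,-0.05],
    [100,16,-31,0,0,0,-0.05],
    [100,10,-31,0,0,0,-0.05],
    [100,0,0,0,0,0,0],
  ],
)

```text
time_s: 3.77
tcp_pos: [0.4885, 0.0027, 0.2414]
ee_rot: [[0.301, -0.954, -0.0], [-0.954, -0.301, -0.001], [0.001, 0.0, -1.0]]
wrist_force: [0.7, 0.1, 0.5]
gripper_width: 0.998
gripper_force: 0.0
```

Emit:
drive_tool(
  rows=[
    [100,12,-16,-20,0,0,-0.012],
    [100,11,-16,-30,0,0,0],
    [100,0,0,-30,0,0,0],
    [100,0,0,-30,0,0,0],
    [100,0,0,-20,0,0,0],
  ],
)

```text
time_s: 4.18
tcp_pos: [0.509, -0.0257, 0.109]
ee_rot: [[0.296, -0.955, -0.003], [-0.955, -0.296, -0.0], [-0.001, 0.003, -1.0]]
wrist_force: [0.5, -0.4, 0.7]
gripper_width: 0.999
gripper_force: 0.0
```

Emit:
drive_tool(
  rows=[
    [100,0,0,-15,0,0,0],
    [100,0,0,-10,0,0,0],
    [100,0,0,0,0,0,0],
    [100,0,0,0,0,0,0],
  ],
)

```text
time_s: 4.52
tcp_pos: [0.5106, -0.0252, 0.0868]
ee_rot: [[0.297, -0.955, 0.0], [-0.955, -0.297, -0.0], [0.0, -0.0, -1.0]]
wrist_force: [-0.1, 0.3, 0.8]
gripper_width: 0.999
gripper_force: 0.0
```

```bash
python3 - <<'E'
from h import *
from fit import T,proj
s=sense();j=np.load('jig.npy');c,k=np.cos(j[2]),np.sin(j[2])
print(s['tcp_pos'],s['ee_rot'].round(4).tolist(),s['gripper_width'])
d=s['tcp_pos'][:2]-[.5385,-.0192];print('jig',d@np.array([[c,-k],[k,c]])*1000)
p=capture('scene');save(p,'s2.png');q=capture('top')
a=cv2.resize(p['frame'][150:280,215:345,::-1],None,fx=3.07,fy=3.07,interpolation=2);b=cv2.resize(q['frame'][150:280,235:365,::-1],None,fx=3.07,fy=3.07,interpolation=2)
cv2.imwrite('pics/v3.png',np.hstack([a,b]))
E
```

```text
[ 0.51060292 -0.02515955  0.08677193] [[0.2971, -0.9548, 0.0001], [-0.9548, -0.2971, -0.0003], [0.0003, -0.0, -1.0]] 0.9989055464891266
jig [-28.42922119   2.35425927]
```

View pics/v3.png

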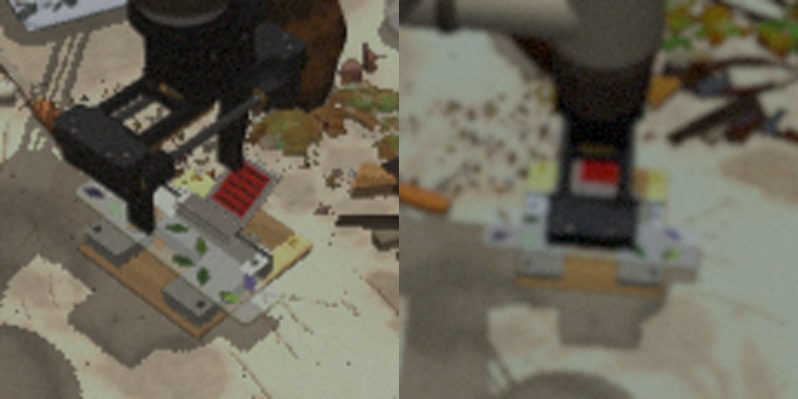

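Emit:
drive_tool(
  rows=[
    [100,1.4,-4.6,0,0,0,-0.008],
    [100,0,0,-14,0,0,0],
    [100,0,0,-10,0,0,0],
    [100,0,0,-4,0,0,0],
    [100,0,0,0,0,0,0],
  ],
)

```text
time_s: 5.03
tcp_pos: [0.511, -0.0303, 0.0577]
ee_rot: [[0.288, -0.957, -0.002], [-0.958, -0.288, -0.0], [-0.0, 0.002, -1.0]]
wrist_force: [-0.7, -0.4, 0.0]
gripper_width: 0.999
gripper_force: 0.0
```

Emit:
drive_tool(
  rows=[
    [100,0,0,-4,0,0,0],
    [100,0,0,-4,0,0,0],
    [100,0,0,-4,0,0,0],
    [100,0,0,0,0,0,0],
  ],
)

```text
time_s: 5.37
tcp_pos: [0.5124, -0.0299, 0.0466]
ee_rot: [[0.289, -0.957, 0.001], [-0.957, -0.289, 0.0], [0.0, -0.001, -1.0]]
wrist_force: [-0.8, 0.2, 5.6]
gripper_width: 1.004
gripper_force: 2.1
```

Emit:
drive_tool(
  rows=[
    [100,0,0,-3,0,0,0],
    [100,0,0,-3,0,0,0],
    [100,0,0,-2,0,0,0],
    [100,0,0,0,0,0,0],
  ],
)

```text
time_s: 5.7
tcp_pos: [0.5141, -0.0294, 0.0398]
ee_rot: [[0.29, -0.957, 0.005], [-0.957, -0.29, 0.001], [0.001, -0.005, -1.0]]
wrist_force: [0.4, 0.7, 6.1]
gripper_width: 1.005
gripper_force: 2.9
```

Emit:
drive_tool(
  rows=[
    [100,0,0,-2,0,0,0],
    [100,0,0,-2,0,0,0],
    [100,0,0,0,0,0,0],
  ],
)

```text
time_s: 5.95
tcp_pos: [0.5143, -0.0294, 0.0361]
ee_rot: [[0.29, -0.957, 0.006], [-0.957, -0.29, 0.001], [0.001, -0.006, -1.0]]
wrist_force: [0.1, 1.3, 6.9]
gripper_width: 1.001
gripper_force: 3.7
```

Emit:
drive_tool(
  rows=[
    [100,0,0,-1,0,0,0],
    [100,0,0,0,0,0,0],
  ],
)

```text
time_s: 6.12
tcp_pos: [0.5142, -0.0294, 0.0353]
ee_rot: [[0.29, -0.957, 0.006], [-0.957, -0.29, 0.001], [0.001, -0.006, -1.0]]
wrist_force: [-0.5, 1.4, 9.0]
gripper_width: 0.997
gripper_force: 4.3
```

Emit:
drive_tool(
  rows=[
    [100,0,0,-0.5,0,0,0],
    [100,1.9,0.58,0,0,0,0],
    [100,1.9,0.58,0,0,0,0],
    [100,1.9,0.58,0,0,0,0],
    [100,0,0,0,0,0,0],
  ],
)

```text
time_s: 6.53
tcp_pos: [0.5147, -0.0292, 0.0353]
ee_rot: [[0.289, -0.957, -0.006], [-0.957, -0.289, -0.002], [0.0, 0.006, -1.0]]
wrist_force: [-12.5, -0.8, 22.7]
gripper_width: 0.999
gripper_force: 11.5
```

Emit:
drive_tool(
  rows=[
    [100,1.9,0.58,0,0,0,0],
    [100,1.9,0.58,0,0,0,0],
    [100,0,0,0,0,0,0],
  ],
)

```text
time_s: 6.78
tcp_pos: [0.515, -0.0291, 0.0355]
ee_rot: [[0.289, -0.957, -0.013], [-0.957, -0.289, -0.003], [-0.0, 0.013, -1.0]]
wrist_force: [-19.2, -2.5, 31.7]
gripper_width: 0.993
gripper_force: 15.8
```

```bash
python3 - <<'E'
from h import *
p=capture('scene');q=capture('top')
a=cv2.resize(p['frame'][160:270,220:330,::-1],None,fx=3.6,fy=3.6,interpolation=2);b=cv2.resize(q['frame'][160:270,245:355,::-1],None,fx=3.6,fy=3.6,interpolation=2)
cv2.imwrite('pics/v4.png',np.hstack([a,b]))
E
```

```text
(no output)
```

View pics/v4.png

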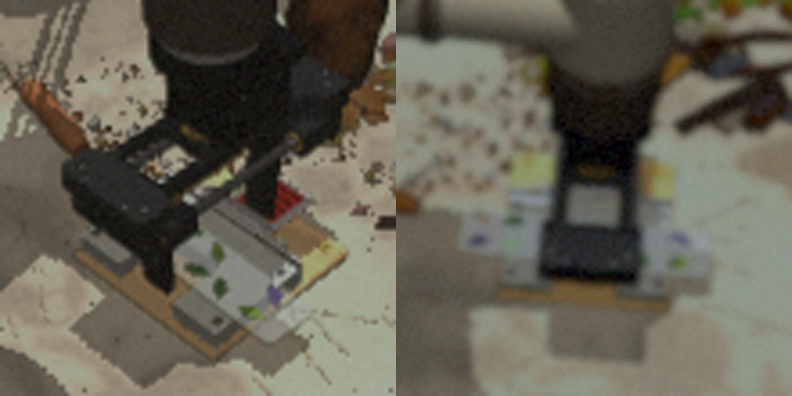

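Emit:
drive_tool(
  rows=[
    [100,-5.7,-1.74,0,0,0,0],
    [100,0,0,2,0,0,0],
    [100,0,0,1,0,0,0],
    [100,0,0,0,0,0,0],
  ],
)

```text
time_s: 7.22
tcp_pos: [0.5146, -0.0292, 0.0371]
ee_rot: [[0.289, -0.957, -0.001], [-0.957, -0.289, -0.0], [0.0, 0.001, -1.0]]
wrist_force: [-3.4, -0.5, 6.9]
gripper_width: 1.001
gripper_force: 3.7
```

Emit:
drive_tool(
  rows=[
    [100,1.0,0.29,0,0,0,0],
    [100,1.0,0.29,0,0,0,0],
    [100,0,0,0,0,0,0],
  ],
)

```text
time_s: 7.47
tcp_pos: [0.5148, -0.0291, 0.0363]
ee_rot: [[0.288, -0.958, -0.006], [-0.958, -0.288, -0.001], [-0.0, 0.006, -1.0]]
wrist_force: [-6.0, -1.0, 8.4]
gripper_width: 1.002
gripper_force: 4.1
```

Emit:
drive_tool(
  rows=[
    [100,1.0,0.29,0.5,0,0,0],
    [100,1.0,0.29,0.5,0,0,0],
    [100,0,0,0,0,0,0],
  ],
)

```text
time_s: 7.72
tcp_pos: [0.5172, -0.0284, 0.0373]
ee_rot: [[0.288, -0.958, -0.005], [-0.958, -0.288, -0.001], [-0.0, 0.005, -1.0]]
wrist_force: [-4.7, -0.3, 6.0]
gripper_width: 1.002
gripper_force: 3.4
```

Emit:
drive_tool(
  rows=[
    [100,1.0,0.29,0.4,0,0,0],
    [100,1.0,0.29,0,0,0,0],
    [100,0,0,0,0,0,0],
  ],
)

```text
time_s: 7.97
tcp_pos: [0.5185, -0.028, 0.0374]
ee_rot: [[0.288, -0.958, -0.007], [-0.958, -0.288, -0.002], [-0.0, 0.007, -1.0]]
wrist_force: [-6.7, -0.9, 6.5]
gripper_width: 0.997
gripper_force: 3.6
```

Emit:
drive_tool(
  rows=[
    [100,1.0,0.3,0,0,0,0],
    [100,1.0,0.3,0,0,0,0],
    [100,1.0,0.3,0,0,0,0],
    [100,1.0,0.3,0,0,0,0],
    [100,0,0,0,0,0,0],
  ],
)

```text
time_s: 8.38
tcp_pos: [0.5229, -0.0267, 0.0374]
ee_rot: [[0.288, -0.958, -0.006], [-0.958, -0.288, -0.001], [-0.0, 0.006, -1.0]]
wrist_force: [-4.7, -1.8, 6.1]
gripper_width: 1.001
gripper_force: 3.2
```

Emit:
drive_tool(
  rows=[
    [100,1.0,0.3,0,0,0,0],
    [100,1.0,0.3,0,0,0,0],
    [100,1.0,0.3,0,0,0,0],
    [100,1.0,0.3,0,0,0,0],
    [100,0,0,0,0,0,0],
  ],
)

```text
time_s: 8.8
tcp_pos: [0.5271, -0.0255, 0.0374]
ee_rot: [[0.288, -0.958, -0.005], [-0.958, -0.288, -0.001], [-0.0, 0.005, -1.0]]
wrist_force: [-4.6, -1.0, 6.1]
gripper_width: 0.994
gripper_force: 2.9
```

```bash
python3 - <<'E'
from h import *
p=capture('scene');q=capture('top')
a=cv2.resize(p['frame'][160:270,220:330,::-1],None,fx=3.6,fy=3.6,interpolation=2);b=cv2.resize(q['frame'][160:270,245:355,::-1],None,fx=3.6,fy=3.6,interpolation=2)
cv2.imwrite('pics/v5.png',np.hstack([a,b]))
E
```

```text
(no output)
```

View pics/v5.png

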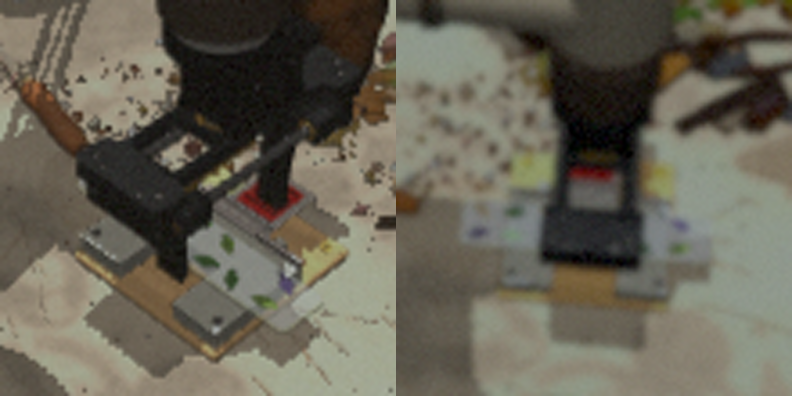

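Emit:
drive_tool(
  rows=[
    [100,1.0,0.3,0,0,0,0],
    [100,1.0,0.3,0,0,0,0],
    [100,1.0,0.3,0,0,0,0],
    [100,1.0,0.3,0,0,0,0],
    [100,0,0,0,0,0,0],
  ],
)

```text
time_s: 9.32
tcp_pos: [0.5314, -0.0242, 0.0374]
ee_rot: [[0.288, -0.958, -0.005], [-0.958, -0.288, -0.001], [-0.0, 0.005, -1.0]]
wrist_force: [-5.1, -1.9, 5.7]
gripper_width: 0.997
gripper_force: 2.7
```

Emit:
drive_tool(
  rows=[
    [100,1.0,0.3,0,0,0,0],
    [100,1.0,0.3,0,0,0,0],
    [100,1.0,0.3,0,0,0,0],
    [100,0,0,0,0,0,0],
  ],
)

```text
time_s: 9.65
tcp_pos: [0.5365, -0.0226, 0.0375]
ee_rot: [[0.289, -0.957, -0.0], [-0.957, -0.289, -0.0], [0.0, 0.0, -1.0]]
wrist_force: [-3.6, -1.5, 4.2]
gripper_width: 0.998
gripper_force: 2.5
```

Emit:
drive_tool(
  rows=[
    [100,1.0,0.3,0,0,0,0],
    [100,1.0,0.3,0,0,0,0],
    [100,0,0,0,0,0,0],
  ],
)

```text
time_s: 9.9
tcp_pos: [0.5367, -0.0226, 0.0371]
ee_rot: [[0.289, -0.957, -0.005], [-0.957, -0.289, -0.001], [-0.0, 0.005, -1.0]]
wrist_force: [-7.4, -1.3, 6.9]
gripper_width: 0.999
gripper_force: 3.9
```

Emit:
drive_tool(
  rows=[
    [100,1.0,0.3,0.2,0,0,0],
    [100,1.0,0.3,0.2,0,0,0],
    [100,0,0,0,0,0,0],
  ],
)

```text
time_s: 10.15
tcp_pos: [0.5368, -0.0225, 0.0369]
ee_rot: [[0.288, -0.958, -0.009], [-0.958, -0.288, -0.002], [-0.001, 0.009, -1.0]]
wrist_force: [-9.1, -3.9, 7.4]
gripper_width: 1.003
gripper_force: 5.0
```

Emit:
drive_tool(
  rows=[
    [100,1.0,0.3,0.2,0,0,0],
    [100,1.0,0.3,0.2,0,0,0],
    [100,0,0,0,0,0,0],
  ],
)

```text
time_s: 10.4
tcp_pos: [0.537, -0.0224, 0.0367]
ee_rot: [[0.287, -0.958, -0.013], [-0.958, -0.287, -0.003], [-0.001, 0.013, -1.0]]
wrist_force: [-10.1, -3.2, 6.6]
gripper_width: 0.997
gripper_force: 6.3
```

```bash
python3 - <<'E'
from h import *
j=np.load('jig.npy');c,s=np.cos(j[2]),np.sin(j[2]);Q=np.array([[c,-s],[s,c]])
for cam in('scene','top'):
    p=capture(cam);p['z_map']=np.median([p['z_map']]+[capture(cam)['z_map'] for _ in range(4)],0);save(p,cam+'_f.png')
    v,u=np.mgrid[165:285,205:365].reshape(2,-1);w=world(p,u,v);q=(w[:,:2]-j[:2])@Q*1000;z=w[:,2]*1000
    for y0,y1 in((-96,-72),(72,94)):
        k=(q[:,1]>y0)&(q[:,1]<y1)&(q[:,0]>-80)&(q[:,0]<10)&(z>27)&(z<35)
        if k.sum()>5: print(cam,y0,k.sum(),'x 2/50/98%',np.percentile(q[k,0],[2,50,98]).round(1),'z',np.median(z[k]))
E
```

```text
scene -96 144 x 2/50/98% [-45.  -26.1  -4.8] z 30.33169575100681
scene 72 7 x 2/50/98% [-45.7 -44.3 -41.1] z 28.351096032905176
top -96 112 x 2/50/98% [-46.2 -27.9  -5.8] z 30.920935554006217
top 72 103 x 2/50/98% [-46.2 -28.   -6.1] z 30.75711598182344
```

Emit:
drive_tool(
  rows=[
    [100,-1.5,-0.45,0,0,0,0],
    [100,-1.5,-0.45,0,0,0,0],
    [100,-1.5,-0.45,0,0,0,0],
    [100,0,0,0,0,0,0],
  ],
)

```text
time_s: 11.23
tcp_pos: [0.5367, -0.0225, 0.0377]
ee_rot: [[0.288, -0.958, -0.003], [-0.958, -0.288, -0.0], [-0.0, 0.003, -1.0]]
wrist_force: [-4.6, -2.6, 3.2]
gripper_width: 1.001
gripper_force: 4.2
```

Emit:
drive_tool(
  rows=[
    [100,0,0,1.5,0,0,0],
    [100,0,0,1.5,0,0,0],
    [100,0,0,1.5,0,0,0],
    [100,0,0,0,0,0,0],
  ],
)

```text
time_s: 11.57
tcp_pos: [0.537, -0.0224, 0.0424]
ee_rot: [[0.288, -0.957, -0.002], [-0.957, -0.288, -0.0], [-0.0, 0.002, -1.0]]
wrist_force: [-4.8, -2.1, 2.8]
gripper_width: 1.003
gripper_force: 3.1
```

Emit:
drive_tool(
  rows=[
    [100,-1.2,-0.35,0,0,0,0],
    [100,0,0,0,0,0,0],
  ],
)

```text
time_s: 11.73
tcp_pos: [0.5369, -0.0224, 0.0426]
ee_rot: [[0.289, -0.957, 0.0], [-0.957, -0.289, 0.0], [-0.0, -0.0, -1.0]]
wrist_force: [-2.8, -1.2, 3.3]
gripper_width: 0.998
gripper_force: 2.4
```

Emit:
drive_tool(
  rows=[
    [100,-0.5,-0.15,1.5,0,0,0],
    [100,0,0,1.5,0,0,0],
    [100,0,0,1,0,0,0],
    [100,0,0,0,0,0,0],
  ],
)

```text
time_s: 12.07
tcp_pos: [0.5365, -0.0226, 0.047]
ee_rot: [[0.289, -0.957, 0.0], [-0.957, -0.289, 0.0], [0.0, -0.0, -1.0]]
wrist_force: [-4.2, -1.2, 3.6]
gripper_width: 0.999
gripper_force: 1.9
```

Emit:
drive_tool(
  rows=[
    [100,-0.7,-0.2,0.7,0,0,0],
    [100,0,0,1,0,0,0],
    [100,0,0,1,0,0,0],
    [100,0,0,0,0,0,0],
  ],
)

```text
time_s: 12.4
tcp_pos: [0.5369, -0.0224, 0.0498]
ee_rot: [[0.289, -0.957, 0.003], [-0.957, -0.289, 0.001], [0.0, -0.003, -1.0]]
wrist_force: [-0.2, -0.5, -1.0]
gripper_width: 0.999
gripper_force: 0.0
```

Emit:
drive_tool(
  rows=[
    [100,-1,-0.3,0.5,0,0,0],
    [100,-1,-0.3,0.5,0,0,0],
    [100,0,0,0,0,0,0],
  ],
)

```text
time_s: 12.65
tcp_pos: [0.5337, -0.0234, 0.0505]
ee_rot: [[0.289, -0.957, 0.0], [-0.957, -0.289, 0.0], [-0.0, -0.0, -1.0]]
wrist_force: [0.3, 0.2, 0.1]
gripper_width: 0.999
gripper_force: 0.0
```

Emit:
drive_tool(
  rows=[
    [100,0,0,5,0,0,0],
    [100,0,0,15,0,0,0],
    [100,0,0,30,0,0,0],
    [100,0,0,40,0,0,0],
    [100,0,0,40,0,0,0],
  ],
)

```text
time_s: 13.07
tcp_pos: [0.5329, -0.0236, 0.1816]
ee_rot: [[0.289, -0.957, -0.002], [-0.957, -0.289, -0.001], [0.0, 0.002, -1.0]]
wrist_force: [1.7, 0.1, -0.3]
gripper_width: 1.003
gripper_force: 0.0
```

Emit:
drive_tool(
  rows=[
    [100,-10,30,20,0,0,0],
    [100,-10,40,0,0,0,0],
    [100,-10,40,0,0,0,0],
    [100,-10,40,0,0,0,0],
    [100,0,0,0,0,0,0],
  ],
)

```text
time_s: 13.48
tcp_pos: [0.4928, 0.1318, 0.2014]
ee_rot: [[0.295, -0.955, 0.002], [-0.955, -0.295, 0.002], [-0.001, -0.003, -1.0]]
wrist_force: [0.4, -0.1, 0.5]
gripper_width: 0.997
gripper_force: 0.0
```

```bash
python3 - <<'E'
from h import *
j=np.load('jig.npy');c,s=np.cos(j[2]),np.sin(j[2]);Q=np.array([[c,-s],[s,c]])
print(sense()['wrist_force'])
im=[]
for cam in('scene','top'):
    p=capture(cam);p['z_map']=np.median([p['z_map']]+[capture(cam)['z_map'] for _ in range(4)],0)
    im.append(cv2.resize(p['frame'][165:275,225:345,::-1] if cam=='scene' else p['frame'][155:265,240:360,::-1],None,fx=3.3,fy=3.3,interpolation=2))
    v,u=np.mgrid[165:285,205:365].reshape(2,-1);w=world(p,u,v);q=(w[:,:2]-j[:2])@Q*1000;z=w[:,2]*1000
    for y0,y1 in((-96,-72),(-65,-45),(45,65),(72,94)):
        k=(q[:,1]>y0)&(q[:,1]<y1)&(q[:,0]>-80)&(q[:,0]<5)&(z>27)&(z<35)
        if k.sum()>5: print(cam,y0,k.sum(),'x 2/50/98%',np.percentile(q[k,0],[2,50,98]).round(1),'z',np.median(z[k]))
    k=(abs(q[:,1])<20)&(q[:,0]>5)&(q[:,0]<62)&(z>10)
    print('plate slope',np.polyfit(q[k,0],z[k],1))
cv2.imwrite('pics/v6.png',np.hstack(im))
E
```

```text
[ 0.43980559 -0.05294519  0.49761897]
scene -96 138 x 2/50/98% [-44.4 -25.5  -5.2] z 30.25941241636486
scene -65 125 x 2/50/98% [-44.7 -23.6  -0.3] z 30.240533248792605
scene 45 105 x 2/50/98% [-44.6 -23.5  -0.9] z 30.336146650633836
scene 72 102 x 2/50/98% [-45.1 -26.1  -5.5] z 30.306726336503374
plate slope [ 0.21981316 19.00988073]
top -96 113 x 2/50/98% [-46.9 -28.3  -6.1] z 31.051169906869973
top -65 104 x 2/50/98% [-55.2 -25.7  -1.9] z 30.80046397131361
top 45 102 x 2/50/98% [-47.2 -25.5  -3.2] z 30.880994365973013
top 72 102 x 2/50/98% [-46.9 -28.7  -7.7] z 30.839464076509117
plate slope [ 0.2618368  18.07445833]
```

View pics/v6.png

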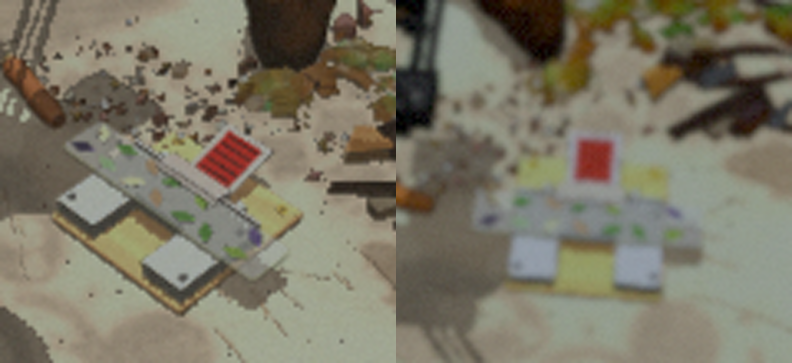

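The picture shows the strip flat and square against the fence (at about (170,200) in the left half). The clip has closed on it: the plate slopes about 0.27 rad, as expected. The fingers are clear.

```bash
python3 -c "
from station import finish_job
print(finish_job())"
```

```text
the job is handed in; nothing more can be done
None
```

The strip is loaded flat and square against the stop fence with the clip closed on it and the fingers clear; the job is handed in, at about 14 s of the 54 s allowed.

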